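# Fetch the spare spur centre from the tool well

### The job

The brass calliper hangs on the peg on the tool well's oak lid: lift it up off the peg and, with the lid still shut, lay it flat on the bare bench without dropping it. Then swing the lid up until it stands open by itself, draw the steel spur centre straight up out of its socket, and present it upright, pronged end up, centred above the round inspection light with its middle roughly 14 cm above the bench. Finish while still holding it there, lid open, and leave the brass cone centre, the rook and the gouge where they are.

Things in the scene. Friction and masses are not known exactly. Their poses are not given: they have to be found in the camera images.
- well: The tool well: fixed open-topped dark wooden box, outer 166 (x) x 186 (y) x 98 mm tall, walls and floor 8 mm. Origin at the centre of its underside; z up; its own -x side (handle side) faces roughly to the robot, the lid hinge is on its +x rim.
- lid (a joint): Hinge of the 10 mm thick oak lid (166 x 186 mm, 300 g): 0 = shut flat, grows as the handle side swings up and over away from the robot, 1.57 = vertical, stop at 1.8; open means beyond 1.3. Axis along the well's y. The hinge is stiff (0.6 N m of friction), so the lid stays where it is left; raising it takes about 6 N at the handle.
- lid_hinge (a point): Middle of the lid's hinge axis, at the top of the well's +x rim (98 mm above the bench), level with the lid's underside.
- lid_handle (a point): Centre of the dark steel bar handle on the lid: round bar 12 mm thick, 90 mm long along the well's y, its axis 38 mm above the lid's upper face and 15 mm in from the edge opposite the hinge (151 mm from the hinge axis along the lid and 48 mm off it). Free gap of 32 mm between bar and lid. A pinched bar can turn between the fingers as the lid swings.
- calliper_grip (a point): Mid-neck, mid-thickness of the flat brass calliper (about 150 g, 10 mm thick). It lies on the lid (lid top 108 mm above the bench), its eye round an upright wooden peg. Axes: x from eye to jaws, z up. Neck 14 mm wide (y), 40 mm free along x; 50 mm wide cross-bar from x = +24 mm, jaws end at x = +60 mm. Lying on the bench this point is 5 mm up.
- calliper_eye (a point): Centre of the calliper's eye (40 mm outer, 24 mm inner diameter), mid-thickness, 44 mm from the neck's middle. The peg in it is 12 mm thick and stands 28 mm above the lid. For laying the calliper down, the bench within x 0.38 to 0.50, y -0.38 to -0.20 (world, m) is always bare.
- block: Light wooden socket block fixed on the well's floor, hidden under the lid: 50 (x) x 130 (y) x 34 mm tall, origin at the centre of its underside (8 mm above the bench), z up. Two sockets at y = +35 and -35 mm, 20 mm wide at the mouth; one holds the steel spur centre, the other the brass cone centre (which is where varies).
- spur_grip (a point): Point on the axis of the steel spur centre (120 g), 66 mm above the bench at the start; z = its axis, up. Round body 24 mm in diameter from 18 mm below to 12 mm above this point, dark cross prongs to 21 mm above; a 28 mm collar below the body rests on the block; a tapered shank in the socket ends 52 mm below this point. All lies below the well's rim.
- cone_grip (a point): Same point on the brass cone centre: same size and shape but of brass with a smooth conical top in place of prongs. Stays in its socket.
- light_top (a point): Centre of the top face of the round inspection light, a fixed aluminium disc with a white face, 110 mm in diameter, 12 mm tall, on the bench.
- rook_center (a point): Half-turned ebony rook standing on the bench, 36 mm in diameter, 64 mm tall; centre half-way up. Leave alone.
- gouge_center (a point): Turning gouge lying on the bench beyond the well, ash handle and steel blade, 330 mm long along its x, 26 mm thick; a point near its middle. Leave alone.
- pawns: Fixed plywood board, 100 x 100 x 12 mm, with four boxwood pawn blanks, 62 mm tall in all; origin under its centre. Keep clear.
Things that resemble listed ones, but are neither listed nor needed, are in the scene too. What is shaped like the part that bears calliper_grip but black or turquoise is not meant.

How it is judged:
By the outcome, as a careful person would: the job done as asked, in the order asked, and still so for the second after the job is handed in, while the arm keeps its last pose, push and grip.
It also fails if it takes over 67 s, if anything falls off the work surface, if the arm or the gripper's body presses on something with over 40 N, if the wrist force passes 120 N, or if a joint passes its speed limit or range.

### The arm

A 7-joint arm with a two-finger parallel gripper is mounted at the origin on the work surface. World frame = base frame: x ahead of the robot, y to its left, z up, the work surface at z = 0. Lengths are in m, angles in rad, forces in N, time in s.
With the tool pointing down it reaches from about 0.4 to 0.85 m from the base axis. Payload 10.4 kg.
Tool frame: the origin (TCP) lies midway between the tips of the shut fingers; the grasp point (between the pads) lies 19 mm behind it (manip.pinch_z is the distance from the TCP to the grasp point, in m); y points along the fingers, x is the direction in which the jaws open and shut, and the axes are right-handed (so a half turn about y gives the same grasp; the last joint's range is limited). The gripper opens to 85 mm and grips with 20 to 120 N. Pads are 22 mm wide; open, the fingers measure 114 mm over their backs; the gripper's body (76 mm by 85 mm) begins 54 mm behind the grasp point. The pads swing forward as they close: fully open they stand 13 mm farther back than shut.
Start: joints at [1.159, 0.332, -0.065, 1.46, 0.022, 1.35, -0.088], TCP at [0.237, -0.578, 0.196] pointing down, gripper open.
Joint ranges: [-2.6, 2.6], [-0.5, 2.12], [-1.47, 1.34], [0.16, 2.42], [-1.27, 4.41], [0.06, 2.06], [-2.6, 2.6]. Speed limits (rad/s): [2.22, 2.22, 2.79, 2.79, 3.14, 3.14, 3.14].

### API

Orientations are given as a unit quaternion [x, y, z, w].
In Python, from workcell import manip gives the robot as it stands.
- The arm moves only by the shell command python3 -m pendant 'ROWS' [OPENING] [FORCE]. ROWS is a JSON object of lists of equal length, an entry for each row: "offset": the shift along the tool's x, y, z scaled (see below), a list of three; "turn": the turn, a rotation vector about the tool's x, y, z scaled (see below), a list of three. A call has 1 to 12 rows; each row is the pose to reach, as a shift and turn from the pose measured when the call began, along the tool's axes at that moment; what a row does not reach only later rows make up. The controller multiplies each number of a shift by 200 mm and each number of a turn by 45 degrees. A row lasts 1/8 s, in which the tool goes at most 62.5 mm and 10.7 degrees, less where a joint would pass 70% of its speed; a pose out of reach is approached as far as the arm can. A call with a number of a shift or a turn outside -1 to 1 is refused whole. A call with a gripper value outside its range is refused whole. OPENING is the opening in per cent of the stroke, from 0 (shut) to 100 (fully open), set as the call begins (- or left out, the last holds). The fingers move at their own pace and stop on an object; FORCE is the grip in N (left out, the last holds). Time passes only in rows, so rows that repeat a pose let the fingers close. It gives the time, the measured TCP pose, the force and the opening at its end, in the units of the state.
- manip.get_obs(): the state, without advancing time (a new reading comes with each control period).
- manip.camera(name): name is "side" or "top" or "wrist"; returns (picture, depth): 420x560x3 uint8, red, green, blue; 420x560 float32, m along the optical axis (not along the pixel's ray), 0 where there is no reading.
- manip.camera_model(name): a dict with "intrinsics" (3x3 intrinsics, pixels), "k1" (the pictures are not rectified: a ray, as slopes to the right and down, at radius r is drawn at 1 + k1 r^2 times it, then the intrinsics apply), "R" (3x3) and "t" (3): a world point X has camera coordinates R X + t; the wrist camera has in their place "tool_from_camera" (4x4, takes a point from camera to tool coordinates, whose origin is the TCP and whose axes are the tool frame's). Camera axes: x right, y down, z forward; pixel columns grow to the right and rows downward; lengths in m; the calibration is good to about 2 mm. A picture is of the moment at which its call begins: read the wrist's pose just before it. camera_model takes no time and is no camera call.
- manip.hand_in(): hands the job in, once; it reports no verdict.
The state is a dict: "clock": time; "joint_pos": joint angles; "joint_velocities": joint speeds; "tau": joint torques, N m; "position": TCP position; "ee_rot": TCP orientation; "ft_force": force on the tool from outside, world axes, zero at the start; "torque": the same for the moment, N m; "grip_width": opening from 0.0 (shut) to 1.0 (fully open).
Only numpy, scipy, OpenCV 4.12 (cv2) and the standard library are available. Lean on these libraries where they do the work, as an engineer would, in place of code of your own. Each camera call takes 0.05 s, during which the arm holds its last target. There are 200 camera calls.

## Working session

There is one attempt and no reset: what is moved stays moved. The work goes in short steps, Python scripts to look and compute and a shell command to move; the robot and the scene stay as the last step left them, time stands still between calls to the robot, and variables do not carry over. Pictures are saved under pics/ and viewed, about 8 in all and at most 12, crops included, and the job is handed in when it is done.

```bash
ls; mkdir -p pics; cat > h.py <<'E'
import numpy as np, cv2
from workcell import manip
from scipy.spatial.transform import Rotation as Rn
def cam(n):
    o=manip.get_obs(); rgb,d=manip.camera(n); m=manip.camera_model(n)
    K=np.array(m["intrinsics"]);k1=m["k1"]
    if n=="wrist":
        T=np.array(m["tool_from_camera"]); Rt=Rn.from_quat(o["ee_rot"]).as_matrix()
        R=Rt@T[:3,:3]; c=Rt@T[:3,3]+np.array(o["position"])
    else:
        R=np.array(m["R"]).T; c=-R@np.array(m["t"])
    return rgb,d,(K,k1,R,c)
def ray(uv,cm):
    K,k1,R,c=cm
    p=cv2.undistortPoints(np.array(uv,float).reshape(-1,1,2),K,np.array([k1,0,0,0.])).reshape(-1,2)
    return np.c_[p,np.ones(len(p))]
def onplane(uv,z,cm):
    K,k1,R,c=cm; v=ray(uv,cm)@R.T
    return c+v*((z-c[2])/v[:,2])[:,None]
def bydepth(uv,d,cm):
    K,k1,R,c=cm; uv=np.array(uv).reshape(-1,2)
    z=np.array([d[int(round(v)),int(round(u))] for u,v in uv])
    return c+(ray(uv,cm)*z[:,None])@R.T
def cloud(d,cm):
    h,w=d.shape; u,v=np.meshgrid(np.arange(w),np.arange(h))
    K,k1,R,c=cm
    return (c+(ray(np.c_[u.ravel(),v.ravel()],cm)*d.reshape(-1,1))@R.T).reshape(h,w,3)
def proj(X,cm):
    K,k1,R,c=cm; p=(np.atleast_2d(X)-c)@R; p=p[:,:2]/p[:,2:]; r=(p**2).sum(1,keepdims=True)
    p=p*(1+k1*r); return p*[K[0,0],K[1,1]]+[K[0,2],K[1,2]]
def save(n,rgb): cv2.imwrite("pics/"+n,rgb[:,:,::-1])
def go(target,q=None,o=None):
    "offset/turn numbers from present pose to TCP target (world), q target quat"
    o=o or manip.get_obs(); Rt=Rn.from_quat(o["ee_rot"])
    off=Rt.inv().apply(np.array(target)-o["position"])/0.2
    t=np.zeros(3) if q is None else (Rt.inv()*q).as_rotvec()/(np.pi/4)
    print("off",off.round(3),"turn",t.round(3))
E
python3 - <<'E'
from h import *
o=manip.get_obs()
for k in o: print(k,np.round(o[k],3))
print(manip.pinch_z, Rn.from_quat(o["ee_rot"]).as_matrix().round(3))
for n in("top","side"):
    rgb,d,cm=cam(n); save(n+"0.png",rgb); print(n,cm[3].round(3),cm[2].round(2).tolist())
E
```

```text
pics
clock 0.0
joint_pos [ 1.159  0.333 -0.065  1.461  0.022  1.35  -0.089]
joint_velocities [-0.001  0.     0.003  0.    -0.002 -0.003  0.   ]
tau [ 1.0000e-03 -6.2544e+01  4.9000e-02 -3.9161e+01  1.6000e-02  1.0000e-02
 -0.0000e+00]
position [ 0.237 -0.578  0.196]
ee_rot [-0.587  0.394 -0.394  0.587]
ft_force [-0.697  0.11   0.205]
torque [ 0.009 -0.022  0.037]
grip_width 1.0
0.0187 [[ 0.379 -0.001  0.925]
 [-0.925  0.001  0.379]
 [-0.001 -1.    -0.   ]]
top [ 0.313 -0.007  1.223] [[0.01, -0.99, 0.17], [-1.0, -0.01, 0.02], [-0.01, -0.17, -0.99]]
side [0.041 0.733 1.017] [[-0.85, -0.4, 0.35], [-0.53, 0.61, -0.58], [0.01, -0.68, -0.73]]
```

View pics/top0.png

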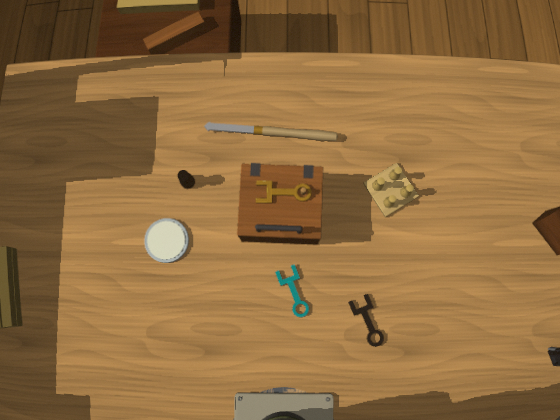

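View pics/side0.png

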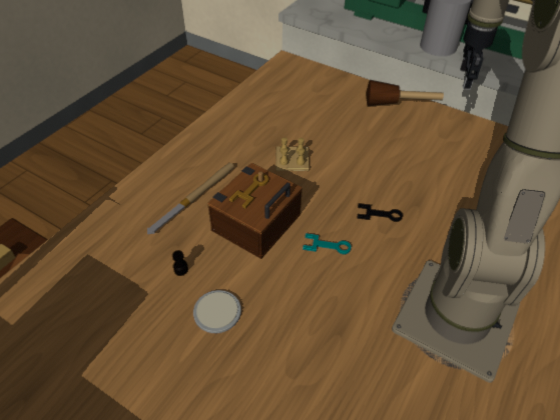

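The top view shows the brass calliper on the lid: eye at about (303,192), jaws at (258,192), handle at (280,229). The light is at (167,240), the rook at (186,179), the gouge runs (205,126) to (340,136), and the pawns are at (393,190).
Lookalikes: turquoise calliper at (295,292) and black calliper at (368,320). I choose the brass one on the peg.

```bash
python3 - <<'E'
from h import *
rgb,d,cm=cam("top")
P=cloud(d,cm)
x0,x1,y0,y1=225,340,150,255
c=cv2.resize(rgb[y0:y1,x0:x1],None,fx=5,fy=5,interpolation=cv2.INTER_CUBIC); save("crop0.png",c)
# lid top by height
z=P[:,:,2]; m=(np.abs(z-.108)<.012)
m[:, :200]=0;m[:,360:]=0;m[:140]=0;m[260:]=0
n,l,s,ce=cv2.connectedComponentsWithStats(m.astype(np.uint8)); i=1+s[1:,4].argmax()
M=(l==i); pts=P[M]; print("lid n",M.sum(),pts.mean(0).round(4), 'z med',np.median(pts[:,2]).round(4))
vu=np.argwhere(M)[:,::-1]; xy=onplane(vu,.108,cm)[:,:2].astype(np.float32); r=cv2.minAreaRect(xy*1000); print("lid rect mm",r)
hsv=cv2.cvtColor(rgb,cv2.COLOR_RGB2HSV)
for uv in [(303,182),(285,192),(262,192),(280,229),(167,240),(186,179)]: print(uv,hsv[uv[1],uv[0]],P[uv[1],uv[0]].round(3))
# light
w=((hsv[:,:,1]<70)&(hsv[:,:,2]>150)); w[:200]=0;w[290:]=0;w[:,:130]=0;w[:,205:]=0
q=np.argwhere(w)[:,::-1]; xy=onplane(q,.012,cm)[:,:2].astype(np.float32); print("light",cv2.minEnclosingCircle(xy*1000), xy.mean(0))
# handle
hm=(z>.128)&(rgb.max(2)<90); hm[:215]=0; hm[245:]=0; hm[:,:240]=0; hm[:,320:]=0
q=np.argwhere(hm)[:,::-1]; xy=onplane(q,.15,cm)[:,:2].astype(np.float32); print("handle",cv2.minAreaRect(xy*1000), np.median(P[hm],0))
E
```

```text
lid n 5527 [0.5525 0.0108 0.11  ] z med 0.1096
lid rect mm ((552.4339599609375, 10.799835205078125), (186.19525146484375, 168.26089477539062), 87.85941314697266)
(303, 182) [ 14 175 130] [ 0.593 -0.04   0.111]
(285, 192) [ 20 194 150] [0.569 0.    0.117]
(262, 192) [ 13 171 137] [0.571 0.052 0.108]
(280, 229) [20 27 56] [0.48  0.01  0.153]
(167, 240) [ 29  34 213] [0.473 0.286 0.015]
(186, 179) [ 17 124  39] [0.613 0.236 0.061]
light ((473.7793884277344, 291.2035827636719), 54.48054504394531) [0.47366095 0.29155135]
handle ((471.29864501953125, -1.4947052001953125), (131.60980224609375, 35.46958923339844), 87.42090606689453) [0.48377309 0.01231655 0.15231525]
```

View pics/crop0.png

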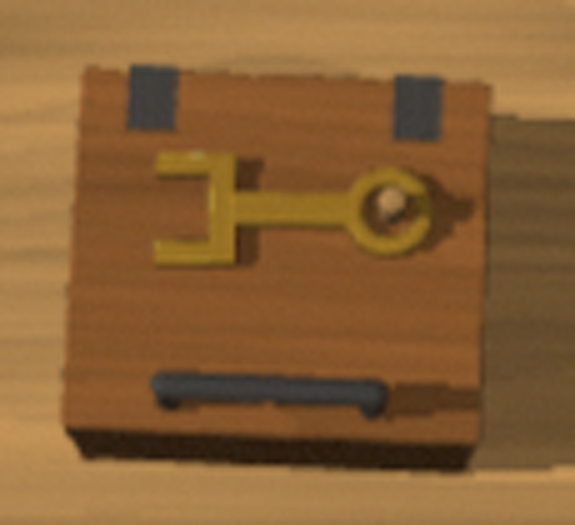

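The crop confirms the brass calliper on the lid, eye round the peg. The eye centre is at about crop (389,212), i.e. full (302.8,192.4), and the neck middle at about (283,192). The handle lies along the well's y.

```bash
python3 - <<'E'
from h import *
rgb,d,cm=cam("top")
f=lambda a,b:(225+(a-2)/5,150+(b-2)/5)
p=onplane([f(389,212),f(295,210),f(222,209),f(235,153),f(235,265)],.118,cm); print(p.round(4)); print(np.linalg.norm(p[0]-p[1]))
h=cv2.cvtColor(rgb,cv2.COLOR_RGB2HSV); m=cv2.inRange(h,(17,150,80),(30,255,255)); m[:175]=0;m[215:]=0;m[:,:245]=0;m[:,315:]=0
q=np.argwhere(m>0)[:,::-1]; X=onplane(q,.118,cm)[:,:2]; Y=X[:,1]
for a,b in[(-.02,0),(0,.015),(-.02,.015)]:
  s=(Y>a)&(Y<b); print(a,b,X[s].mean(0).round(4),X[s,0].min().round(4),X[s,0].max().round(4))
print(Y.min(),Y.max(),cv2.minAreaRect((X*1000).astype(np.float32)))
E
python3 -m pendant '{"offset":[[-0.65,-0.35,0.9],[-0.65,-0.35,0.9],[-0.65,-0.35,0.9],[-0.65,-0.35,0.9],[-0.65,-0.35,0.9]],"turn":[[0,-0.5,0],[0,-0.5,0],[0,-0.5,0],[0,-0.5,0],[0,-0.5,0]]}' 50 30
```

```text
[[ 0.5688 -0.0384  0.118 ]
 [ 0.5695  0.0034  0.118 ]
 [ 0.5698  0.0359  0.118 ]
 [ 0.5956  0.0304  0.118 ]
 [ 0.5444  0.0298  0.118 ]]
0.04182328531010319
-0.02 0 [ 0.5698 -0.0113] 0.5596 0.5779
0 0.015 [0.5707 0.007 ] 0.5617 0.5778
-0.02 0.015 [ 0.5702 -0.0036] 0.5596 0.5779
-0.057568968358462515 0.06527826874306189 ((571.0145263671875, 3.808605194091797), (50.31617736816406, 122.75568389892578), 0.23146465420722961)
clock: 0.82
position: [0.357, -0.3868, 0.2675]
ee_rot: [-0.654, 0.269, -0.271, 0.654]
ft_force: [-0.4, 0.0, -0.3]
grip_width: 0.501
```

```bash
cat >> h.py <<'E'
def down(yaw=0):
    "tool pointing down, tool x at yaw from world x"
    c,s=np.cos(yaw),np.sin(yaw); return Rn.from_matrix(np.array([[c,0,-s],[s,0,c],[0,-1,0]]))
E
python3 -c "
from h import *
go([.57,.006,.23],down())"
```

```text
off [-0.631  0.188  2.143] turn [-0.    -0.997  0.003]
```

```bash
python3 -m pendant '{"offset":[[-0.3,0.1,1],[-0.3,0.1,1],[-0.3,0.1,1],[-0.3,0.1,1],[-0.3,0.1,1]],"turn":[[0,-0.5,0],[0,-0.5,0],[0,-0.5,0],[0,-0.5,0],[0,-0.5,0]]}'; python3 -c "
from h import *
go([.57,.006,.21],down())"
```

```text
clock: 1.45
position: [0.456, -0.2016, 0.247]
ee_rot: [-0.694, 0.136, -0.137, 0.694]
ft_force: [-0.2, -0.3, -0.1]
grip_width: 0.501
off [0.135 0.186 1.176] turn [-0.    -0.494  0.002]
```

```bash
python3 -m pendant '{"offset":[[0.12,0.18,1],[0.12,0.18,1],[0.12,0.18,1],[0.12,0.18,1],[0.12,0.18,1],[0.12,0.18,1]],"turn":[[0,-0.5,0],[0,-0.5,0],[0,-0.5,0],[0,-0.5,0],[0,-0.5,0],[0,-0.5,0]]}'; python3 - <<'E'
from h import *
rgb,d,cm=cam("wrist"); save("w1.png",rgb)
print(proj([[.57,.006,.118],[.5688,-.0384,.118],[.4845,.0135,.156]],cm).round(0))
go([.57,.006,.15],down())
E
```

```text
clock: 2.2
position: [0.5536, -0.0283, 0.2111]
ee_rot: [0.707, 0.001, -0.0, -0.707]
ft_force: [0.2, -1.1, -0.4]
grip_width: 0.498
[[298. 151.]
 [295. 209.]
 [166. 146.]]
off [0.082 0.306 0.171] turn [0.001 0.002 0.002]
```

View pics/w1.png

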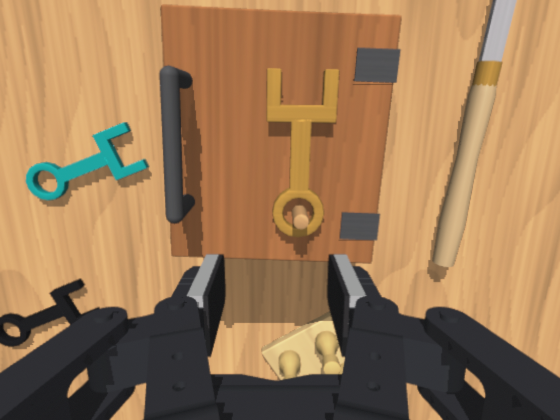

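The wrist view shows the eye at (298,213), the neck at x≈300 and the handle bar at (173,145). The brass calliper agrees with prediction to about 2–3 mm. Descending.

```bash
python3 -m pendant '{"offset":[[0.087,0.1,0.16],[0.087,0.3,0.16],[0.087,0.4,0.16],[0.087,0.45,0.16],[0.087,0.495,0.16],[0.087,0.495,0.16]],"turn":[[0,0,0],[0,0,0],[0,0,0],[0,0,0],[0,0,0],[0,0,0]]}' && python3 -m pendant '{"offset":[[0,0,0],[0,0,0],[0,0,0],[0,0,0],[0,0,0],[0,0,0]],"turn":[[0,0,0],[0,0,0],[0,0,0],[0,0,0],[0,0,0],[0,0,0]]}' 0 50
```

```text
clock: 3.0
position: [0.5711, 0.0033, 0.1123]
ee_rot: [0.708, 0.001, 0.0, -0.707]
ft_force: [0.5, -0.5, -0.1]
grip_width: 0.499
clock: 3.75
position: [0.5711, 0.0033, 0.1124]
ee_rot: [0.708, 0.001, 0.0, -0.707]
ft_force: [0.6, 0.4, -0.5]
grip_width: 0.0
```

```bash
python3 - <<'E'
from h import *
rgb,d,cm=cam("wrist"); save("w2.png",rgb); P=cloud(d,cm)
print(manip.get_obs()["grip_width"])
E
```

```text
-0.0022698935097645737
```

View pics/w2.png

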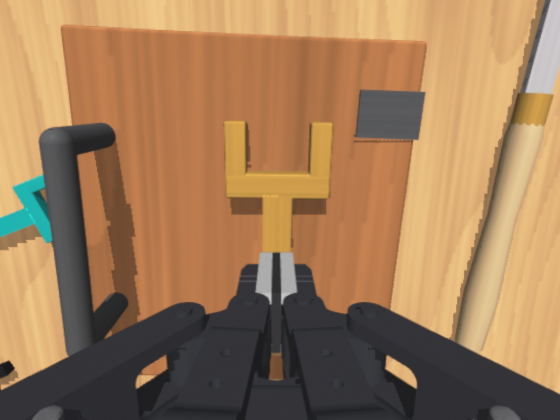

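The fingers shut on top of the neck (tips at about (275,260)), so they were too high. Checking the heights.

```bash
python3 - <<'E'
from h import *
rgb,d,cm=cam("wrist"); P=cloud(d,cm)
for n,(u,v) in dict(lid=(170,150),lid2=(340,260),neck=(278,225),bar=(277,187),tipL=(266,258),tipR=(287,258),bench=(490,250)).items(): print(n,d[v,u],P[v,u].round(4))
o=manip.get_obs(); print(o["position"],o["ft_force"])
print(proj([o["position"]],cm))
s=P[240:300,275]; print(np.c_[np.arange(240,300,4),d[240:300:4,270],P[240:300:4,270,2]].round(3))
m=(np.abs(np.arange(560)[None]-278)<12)&(np.arange(420)[:,None]<250)&(np.arange(420)[:,None]>205); print(P[m].mean(0))
E
```

```text
lid 0.17918591 [0.5196 0.0489 0.1106]
lid2 0.19750327 [ 0.6055 -0.0099  0.1083]
neck 0.18144779 [0.5721 0.0132 0.1185]
bar 0.17534423 [0.5716 0.0325 0.1194]
tipL 0.14188647 [0.5672 0.0133 0.1595]
tipR 0.14293228 [0.5753 0.0129 0.1585]
bench 0.28808802 [ 0.7373 -0.0387  0.0226]
[0.57107551 0.00330149 0.11234493] [-0.14120266 -0.38741817  0.12546323]
[[275.87179378 239.41196808]]
[[2.40e+02 1.82e-01 1.20e-01]
 [2.44e+02 1.84e-01 1.19e-01]
 [2.48e+02 1.85e-01 1.18e-01]
 [2.52e+02 1.84e-01 1.20e-01]
 [2.56e+02 1.45e-01 1.57e-01]
 [2.60e+02 1.41e-01 1.60e-01]
 [2.64e+02 1.37e-01 1.64e-01]
 [2.68e+02 1.34e-01 1.68e-01]
 [2.72e+02 1.31e-01 1.71e-01]
 [2.76e+02 1.27e-01 1.75e-01]
 [2.80e+02 1.25e-01 1.77e-01]
 [2.84e+02 1.22e-01 1.80e-01]
 [2.88e+02 1.21e-01 1.81e-01]
 [2.92e+02 1.16e-01 1.87e-01]
 [2.96e+02 1.18e-01 1.85e-01]]
[0.57210056 0.01213519 0.11945672]
```

The lid and calliper heights agree (0.109, 0.118), but the finger tips appear at z≈0.157 while the TCP reads 0.112. I'll cross-check that with the side camera.

```bash
python3 - <<'E'
from h import *
rgb,d,cm=cam("side"); P=cloud(d,cm)
o=manip.get_obs(); print(np.round(o["position"],4))
uv=proj([o["position"],[.571,.0033,.158]],cm); print(uv.round(1), manip.camera_model("wrist")["tool_from_camera"])
u,v=uv[0].astype(int)
save("s1.png",cv2.resize(rgb[v-60:v+40,u-65:u+65],None,fx=5,fy=5,interpolation=cv2.INTER_CUBIC)); print(u-65,v-60)
for r in range(v-40,v+12,3): print(r,P[r,u].round(3),rgb[r,u])
E
```

```text
[0.5711 0.0033 0.1123]
[[251.2 190. ]
 [250.7 177.1]] [[ 9.99999723e-01 -4.80693470e-05  7.42813344e-04 -1.50555056e-04]
 [-7.28322396e-04 -2.69261005e-01  9.63066966e-01 -1.78613946e-01]
 [ 1.53716667e-04 -9.63067240e-01 -2.69260965e-01  6.67609417e-02]
 [ 0.00000000e+00  0.00000000e+00  0.00000000e+00  1.00000000e+00]]
186 129
149 [0.547 0.031 0.281] [19 19 21]
152 [0.558 0.016 0.256] [21 22 23]
155 [0.553 0.023 0.254] [19 20 22]
158 [0.554 0.023 0.244] [17 16 17]
161 [0.557 0.019 0.23 ] [22 22 24]
164 [0.555 0.022 0.224] [19 19 21]
167 [0.559 0.017 0.208] [21 22 24]
170 [0.561 0.015 0.197] [21 22 24]
173 [0.563 0.012 0.183] [40 42 41]
176 [0.567 0.008 0.168] [43 44 44]
179 [0.567 0.009 0.158] [51 51 51]
182 [ 0.59  -0.023  0.109] [79 53 34]
185 [ 0.577 -0.005  0.12 ] [103  73  23]
188 [0.571 0.005 0.121] [107  77  24]
191 [0.565 0.013 0.12 ] [73 52 16]
194 [0.563 0.016 0.113] [84 52 25]
197 [0.551 0.033 0.123] [108  82  28]
200 [0.548 0.038 0.118] [79 57 19]
```

View pics/s1.png

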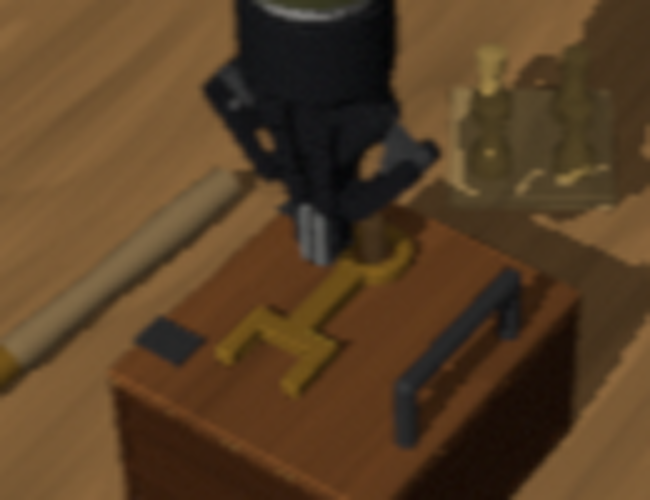

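Both views put the finger tips at z≈0.155–0.157 while the TCP reads 0.112. The true tips therefore sit about 43–45 mm behind the reported TCP, which contradicts the tool description. I'll use the measured offset from here and approach with force checks.

```bash
python3 -m pendant '{"offset":[[0,0,0],[0,0.05,0],[0,0.1,0],[0,0.15,0],[0,0.19,0],[0,0.19,0]],"turn":[[0,0,0],[0,0,0],[0,0,0],[0,0,0],[0,0,0],[0,0,0]]}' 45 50 && python3 -m pendant '{"offset":[[0,0,0],[0,0.01,0],[0,0.01,0],[0,0.01,0]],"turn":[[0,0,0],[0,0,0],[0,0,0],[0,0,0]]}' && python3 - <<'E'
from h import *
rgb,d,cm=cam("wrist"); P=cloud(d,cm)
m=(P[:,:,2]>.1)&(np.abs(P[:,:,1]-.0143)<.004)&(d>.1)&(rgb.std(2)<12)
for lo,hi in((.50,.571),(.571,.64)):
    s=m&(P[:,:,0]>lo)&(P[:,:,0]<hi); print(s.sum(), np.percentile(P[s][:,2],[1,3,10]).round(4) if s.any() else 0, P[s][:,0].min() if s.any() else 0,P[s][:,0].max() if s.any() else 0)
save("w3.png",rgb)
E
```

```text
clock: 4.65
position: [0.5706, 0.0033, 0.0735]
ee_rot: [0.707, 0.0, -0.0, -0.707]
ft_force: [0.2, -0.4, -0.5]
grip_width: 0.456
clock: 5.15
position: [0.5709, 0.0032, 0.0719]
ee_rot: [0.707, 0.001, -0.0, -0.707]
ft_force: [0.6, 1.1, 3.1]
grip_width: 0.449
2505 [0.1144 0.1171 0.1256] 0.519085461802251 0.5518070045633755
2565 [0.115  0.1175 0.126 ] 0.5896945560881564 0.623057797726855
```

```bash
python3 -m pendant '{"offset":[[0,0.01,0],[0,0.01,0],[0,0.01,0]],"turn":[[0,0,0],[0,0,0],[0,0,0]]}'; python3 -m pendant '{"offset":[[0,0.01,0],[0,0.01,0],[0,0.01,0]],"turn":[[0,0,0],[0,0,0],[0,0,0]]}'
```

```text
clock: 5.58
position: [0.5711, 0.0033, 0.0717]
ee_rot: [0.708, 0.001, 0.0, -0.706]
ft_force: [-9.0, -0.8, 20.4]
grip_width: 0.448
clock: 5.95
position: [0.5711, 0.0032, 0.0717]
ee_rot: [0.708, 0.001, 0.0, -0.706]
ft_force: [-10.1, -0.8, 22.8]
grip_width: 0.445
```

Contact at TCP z 0.0717. I'll back off, narrow the fingers so the swing is done, then feel for the lid again.

```bash
python3 -m pendant '{"offset":[[0,-0.06,0],[0,-0.06,0],[0,-0.06,0],[0,-0.06,0],[0,-0.06,0]],"turn":[[0,0,0],[0,0,0],[0,0,0],[0,0,0],[0,0,0]]}' 26; python3 - <<'E'
from h import *
rgb,d,cm=cam("wrist"); P=cloud(d,cm); save("w4.png",rgb)
o=manip.get_obs(); p=np.array(o["position"]); print(p.round(4),o["grip_width"],np.round(o["ft_force"],1))
m=(P[:,:,2]>.1)&(np.abs(P[:,:,1]-.0143)<.004)&(rgb.std(2)<12)
for lo,hi in((.50,.571),(.571,.64)):
    s=m&(P[:,:,0]>lo)&(P[:,:,0]<hi)&(P[:,:,2]<.16)&(P[:,:,2]>.112); print(s.sum(), np.percentile(P[s][:,2],[1,3,10]).round(4), np.percentile(P[s][:,0],[2,98]).round(4))
E
```

```text
clock: 6.58
position: [0.5709, 0.0032, 0.0833]
ee_rot: [0.708, 0.001, -0.0, -0.706]
ft_force: [0.2, -0.4, 0.4]
grip_width: 0.261
[0.5709 0.0032 0.0834] 0.2628461714593843 [-0.3 -0.2  0.6]
927 [0.1243 0.1254 0.1292] [0.5522 0.5596]
927 [0.1243 0.1256 0.1292] [0.5817 0.5894]
```

View pics/w4.png

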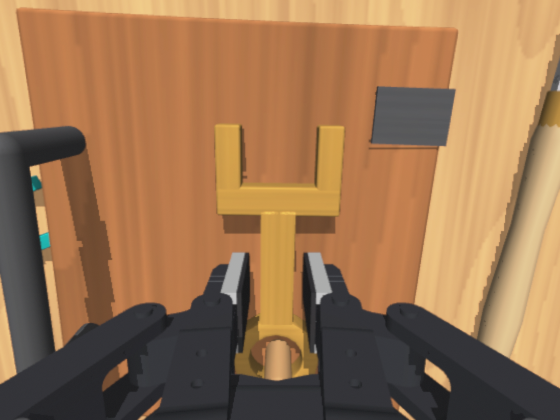

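The neck (x≈278) is centred between the narrowed pads (inner faces at 247 and 308), which are ahead of the eye and short of the cross-bar. Going down, guarded.

```bash
python3 -m pendant '{"offset":[[0,0.02,0],[0,0.035,0],[0,0.045,0],[0,0.045,0]],"turn":[[0,0,0],[0,0,0],[0,0,0],[0,0,0]]}'; python3 -m pendant '{"offset":[[0,0.013,0],[0,0.013,0],[0,0.013,0]],"turn":[[0,0,0],[0,0,0],[0,0,0]]}'
```

```text
clock: 7.12
position: [0.5708, 0.0032, 0.0741]
ee_rot: [0.708, 0.001, -0.0, -0.706]
ft_force: [0.2, 0.7, -0.6]
grip_width: 0.258
clock: 7.5
position: [0.5712, 0.0033, 0.0731]
ee_rot: [0.708, 0.001, 0.0, -0.706]
ft_force: [-6.1, -1.3, 14.3]
grip_width: 0.257
```

```bash
python3 -m pendant '{"offset":[[0,-0.01,0],[0,-0.01,0],[0,-0.01,0],[0,-0.01,0],[0,-0.01,0],[0,-0.01,0]],"turn":[[0,0,0],[0,0,0],[0,0,0],[0,0,0],[0,0,0],[0,0,0]]}' 0 70
```

```text
clock: 8.25
position: [0.5711, 0.0033, 0.075]
ee_rot: [0.708, 0.001, 0.0, -0.706]
ft_force: [-0.1, -0.8, -0.7]
grip_width: 0.135
```

```bash
python3 -m pendant '{"offset":[[0,-0.05,0],[0,-0.1,0],[0,-0.2,0],[0,-0.3,0],[0,-0.4,0],[0,-0.5,0],[0,-0.5,0]],"turn":[[0,0,0],[0,0,0],[0,0,0],[0,0,0],[0,0,0],[0,0,0],[0,0,0]]}'; python3 - <<'E'
from h import *
rgb,d,cm=cam("wrist"); save("w5.png",rgb); P=cloud(d,cm)
h=cv2.cvtColor(rgb,cv2.COLOR_RGB2HSV); m=(cv2.inRange(h,(15,150,60),(30,255,255))>0)&(P[:,:,2]>.15)
print(m.sum(),np.median(P[m],0).round(4),np.percentile(P[m],[5,95],axis=0).round(4))
go([.44,-.29,.155],down())
E
```

```text
clock: 9.12
position: [0.5722, 0.0038, 0.1775]
ee_rot: [0.708, 0.002, 0.002, -0.706]
ft_force: [-0.2, 0.6, -1.1]
grip_width: 0.138
11993 [0.5719 0.0339 0.2221] [[ 0.5495 -0.0195  0.2207]
 [ 0.5943  0.0604  0.2231]]
off [-0.659  0.108 -1.467] turn [0.005 0.001 0.004]
```

View pics/w5.png

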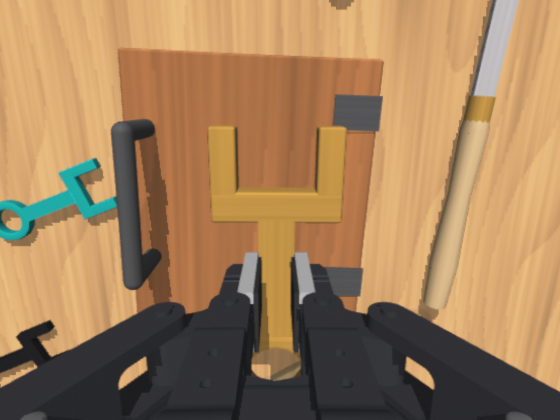

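The calliper is held level (top z≈0.222), well clear of the peg. The lid is still shut. Carrying it over to the bare bench.

```bash
python3 -m pendant '{"offset":[[0,0,-0.1],[-0.05,0,-0.25],[-0.15,0,-0.45],[-0.25,0,-0.65],[-0.35,0,-0.85],[-0.4,0,-1]],"turn":[[0,0,0],[0,0,0],[0,0,0],[0,0,0],[0,0,0],[0,0,0]]}' && python3 -m pendant '{"offset":[[-0.07,0.1,-0.13],[-0.15,0.25,-0.3],[-0.25,0.45,-0.47],[-0.26,0.6,-0.48],[-0.26,0.65,-0.48]],"turn":[[0,0,0],[0,0,0],[0,0,0],[0,0,0],[0,0,0]]}'; python3 -c "
from h import *
go([.44,-.29,-.033],down())"
```

```text
clock: 9.93
position: [0.49, -0.1984, 0.1758]
ee_rot: [0.708, 0.0, 0.001, -0.706]
ft_force: [-0.1, 0.9, -1.7]
grip_width: 0.131
clock: 10.55
position: [0.4364, -0.2942, 0.0438]
ee_rot: [0.708, -0.001, 0.0, -0.707]
ft_force: [0.8, -0.1, -0.6]
grip_width: 0.137
off [0.018 0.384 0.021] turn [ 0.002 -0.002 -0.002]
```

```bash
python3 -m pendant '{"offset":[[0,0.15,0],[0,0.25,0],[0,0.32,0],[0,0.36,0],[0,0.37,0],[0,0.37,0]],"turn":[[0,0,0],[0,0,0],[0,0,0],[0,0,0],[0,0,0],[0,0,0]]}'; python3 -m pendant '{"offset":[[0,0.01,0],[0,0.015,0],[0,0.015,0]],"turn":[[0,0,0],[0,0,0],[0,0,0]]}';python3 - <<'E'
from h import *
rgb,d,cm=cam("wrist"); P=cloud(d,cm)
h=cv2.cvtColor(rgb,cv2.COLOR_RGB2HSV); m=(cv2.inRange(h,(17,190,50),(30,255,255))>0)&(P[:,:,2]<.05)&(P[:,:,1]<-.2)&(np.abs(P[:,:,0]-.437)<.03)
for a in (-.29,-.27,-.25): s=m&(np.abs(P[:,:,1]-a)<.01); print(a,s.sum(),np.median(P[s],0).round(4))
print('bench',P[60,150].round(4),P[60,450].round(4))
E
```

```text
clock: 11.3
position: [0.4367, -0.2945, -0.0297]
ee_rot: [0.708, -0.001, 0.0, -0.706]
ft_force: [0.1, 0.2, -1.2]
grip_width: 0.134
clock: 11.68
position: [0.4367, -0.2945, -0.0327]
ee_rot: [0.708, -0.001, 0.0, -0.706]
ft_force: [-0.6, -0.3, -0.6]
grip_width: 0.135
-0.29 0 [nan nan nan]
-0.27 0 [nan nan nan]
-0.25 0 [nan nan nan]
bench [ 0.3911 -0.212   0.0017] [ 5.004e-01 -2.122e-01  4.000e-04]
  return _methods._mean(a, axis=axis, dtype=dtype,
  ret = um.true_divide(
```

```bash
python3 -m pendant '{"offset":[[0,0.008,0],[0,0.008,0],[0,0.008,0]],"turn":[[0,0,0],[0,0,0],[0,0,0]]}'; python3 -m pendant '{"offset":[[0,0.008,0],[0,0.008,0],[0,0.008,0]],"turn":[[0,0,0],[0,0,0],[0,0,0]]}'
```

```text
clock: 12.1
position: [0.4369, -0.2946, -0.0336]
ee_rot: [0.708, -0.001, 0.0, -0.706]
ft_force: [-2.9, 1.0, 6.6]
grip_width: 0.136
clock: 12.48
position: [0.4369, -0.2946, -0.0337]
ee_rot: [0.708, -0.001, 0.0, -0.706]
ft_force: [-9.3, 5.0, 21.9]
grip_width: 0.132
```

```bash
python3 -m pendant '{"offset":[[0,0,0],[0,0,0],[0,0,0],[0,0,0]],"turn":[[0,0,0],[0,0,0],[0,0,0],[0,0,0]]}' 35; python3 -m pendant '{"offset":[[0,-0.05,0],[0,-0.2,0],[0,-0.5,0],[0,-0.8,0],[0,-1,0],[0,-1,0]],"turn":[[0,0,0],[0,0,0],[0,0,0],[0,0,0],[0,0,0],[0,0,0]]}'; python3 - <<'E'
from h import *
rgb,d,cm=cam("top"); save("top2.png",rgb[150:420,100:460]); P=cloud(d,cm)
# handle points by height
m=(P[:,:,2]>.128)&(P[:,:,2]<.17)&(np.abs(P[:,:,1])<.08)&(P[:,:,0]>.44)&(P[:,:,0]<.53)
q=np.argwhere(m)[:,::-1]; r=cv2.minAreaRect((P[m][:,:2]*1000).astype(np.float32)); print(m.sum(),r,P[m].mean(0))
E
```

```text
clock: 12.98
position: [0.4368, -0.2946, -0.0339]
ee_rot: [0.708, -0.001, 0.0, -0.706]
ft_force: [-0.9, -0.3, -0.2]
grip_width: 0.348
clock: 13.72
position: [0.4389, -0.2949, 0.1702]
ee_rot: [0.709, 0.001, 0.002, -0.705]
ft_force: [-0.5, -0.1, -0.2]
grip_width: 0.348
271 ((485.0975036621094, 13.212322235107422), (101.1500244140625, 12.633373260498047), 87.90917205810547) [0.48447449 0.01256149 0.15135455]
```

View pics/top2.png

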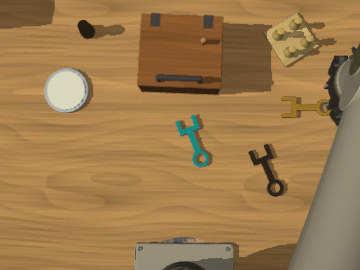

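The crop shows the calliper flat on the bench at about (305,105), clear of everything. The lid is still shut with its bare peg. The handle centre is (0.485, 0.013, ~0.146). Moving over it and computing the arc.

```bash
python3 - <<'E'
from h import *
go([.485,.013,.17],down(np.radians(-2.2)))
for t in [.1,.2,.35,.5,.65,.8,.95,1.1,1.2,1.3,1.4,1.45,1.5]:
    c,s=np.cos(t),np.sin(t); print(t,round((-.151*c+.048*s+.151)/.2,3),round(-(.151*s+.048*c-.048)/.2,3))
E
```

```text
off [ 0.234 -0.018  1.537] turn [0.006 0.047 0.002]
0.1 0.028 -0.074
0.2 0.063 -0.145
0.35 0.128 -0.244
0.5 0.207 -0.333
0.65 0.299 -0.408
0.8 0.401 -0.469
0.95 0.511 -0.514
1.1 0.626 -0.542
1.2 0.705 -0.551
1.3 0.784 -0.552
1.4 0.863 -0.545
1.45 0.902 -0.538
1.5 0.941 -0.53
```

```bash
python3 -m pendant '{"offset":[[0.12,-0.02,0.3],[0.12,-0.02,0.6],[0.12,-0.02,0.9],[0.12,-0.02,1],[0.12,-0.02,1]],"turn":[[0,0.047,0],[0,0.047,0],[0,0.047,0],[0,0.047,0],[0,0.047,0]]}' 40 && python3 -m pendant '{"offset":[[0.1,0,0.3],[0.115,0,0.53],[0.115,0,0.535],[0.115,0,0.535]],"turn":[[0,0,0],[0,0,0],[0,0,0],[0,0,0]]}'; python3 - <<'E'
from h import *
rgb,d,cm=cam("wrist"); P=cloud(d,cm)
m=(P[:,:,2]>.128)&(P[:,:,2]<.17)&(P[:,:,0]>.44)&(P[:,:,0]<.53)&(P[:,:,1]>.02)
p=P[m];A=np.polyfit(p[:,1]-.013,p[:,0],1); print(m.sum(),p.mean(0),p.max(0),"x at y=.013:",A[1],"slope",A[0])
go([A[1],.013,.100],down(np.radians(-2.2)))
E
```

```text
clock: 14.4
position: [0.4616, -0.0937, 0.1703]
ee_rot: [0.709, -0.013, 0.013, -0.705]
ft_force: [-0.0, -0.7, 0.4]
grip_width: 0.404
clock: 14.9
position: [0.4885, 0.0101, 0.1692]
ee_rot: [0.709, -0.014, 0.013, -0.705]
ft_force: [0.3, -1.1, -0.2]
grip_width: 0.397
1647 [0.48664409 0.04165215 0.1513265 ] [0.49309708 0.06168007 0.15484725] x at y=.013: 0.4853775304038611 slope 0.04420453843747765
off [-0.016  0.346  0.017] turn [ 0.006 -0.002 -0.001]
```

Handle x agrees (0.4854). Descending, then pinching it.

```bash
python3 -m pendant '{"offset":[[-0.016,0.05,0.01],[-0.016,0.15,0.01],[-0.016,0.25,0.01],[-0.016,0.345,0.01],[-0.016,0.345,0.01]],"turn":[[0,0,0],[0,0,0],[0,0,0],[0,0,0],[0,0,0]]}' && python3 -m pendant '{"offset":[[0,0,0],[0,0,0],[0,0,0],[0,0,0],[0,0,0]],"turn":[[0,0,0],[0,0,0],[0,0,0],[0,0,0],[0,0,0]]}' 0 45
```

```text
clock: 15.58
position: [0.4839, 0.0106, 0.0986]
ee_rot: [0.709, -0.016, 0.013, -0.705]
ft_force: [-0.9, -0.0, 0.4]
grip_width: 0.401
clock: 16.2
position: [0.4855, 0.01, 0.0995]
ee_rot: [0.709, -0.015, 0.015, -0.705]
ft_force: [6.7, -0.9, -6.1]
grip_width: 0.117
```

```bash
python3 -m pendant '{"offset":[[0.013,-0.037,0],[0.028,-0.074,0],[0.045,-0.11,0],[0.063,-0.145,0],[0.095,-0.195,0],[0.128,-0.244,0],[0.167,-0.29,0],[0.207,-0.333,0],[0.207,-0.333,0]],"turn":[[0,0,0],[0,0,0],[0,0,0],[0,0,0],[0,0,0],[0,0,0],[0,0,0],[0,0,0],[0,0,0]]}'
```

```text
clock: 17.32
position: [0.5264, 0.0084, 0.1677]
ee_rot: [0.709, -0.016, 0.014, -0.705]
ft_force: [-11.7, -1.1, 10.7]
grip_width: 0.12
```

```bash
python3 -m pendant '{"offset":[[0.045,-0.04,0],[0.092,-0.075,0],[0.142,-0.107,0],[0.194,-0.136,0],[0.248,-0.16,0],[0.304,-0.181,0],[0.36,-0.196,0],[0.419,-0.209,0],[0.419,-0.209,0]],"turn":[[0,0,0],[0,0,0],[0,0,0],[0,0,0],[0,0,0],[0,0,0],[0,0,0],[0,0,0],[0,0,0]]}'
```

```text
clock: 18.45
position: [0.6122, 0.0052, 0.2118]
ee_rot: [0.709, -0.015, 0.016, -0.705]
ft_force: [-1.7, -0.3, 6.4]
grip_width: 0.115
```

```bash
python3 -m pendant '{"offset":[[0.035,-0.006,0],[0.079,-0.009,0],[0.118,-0.01,0],[0.158,-0.01,0],[0.158,-0.01,0]],"turn":[[0,0,0],[0,0,0],[0,0,0],[0,0,0],[0,0,0]]}' && python3 -m pendant '{"offset":[[0.04,0.003,0],[0.079,0.007,0],[0.118,0.014,0],[0.145,0.019,0],[0.145,0.019,0]],"turn":[[0,0,0],[0,0,0],[0,0,0],[0,0,0],[0,0,0]]}'; python3 - <<'E'
from h import *
rgb,d,cm=cam("side"); save("s2.png",cv2.resize(rgb[100:280,150:370],None,fx=3,fy=3)); 
E
```

```text
clock: 19.08
position: [0.6446, 0.004, 0.2144]
ee_rot: [0.709, -0.014, 0.016, -0.705]
ft_force: [-0.7, 1.2, -0.2]
grip_width: 0.114
clock: 19.7
position: [0.6743, 0.0029, 0.2112]
ee_rot: [0.709, -0.014, 0.017, -0.705]
ft_force: [0.8, 1.7, 1.5]
grip_width: 0.117
```

View pics/s2.png

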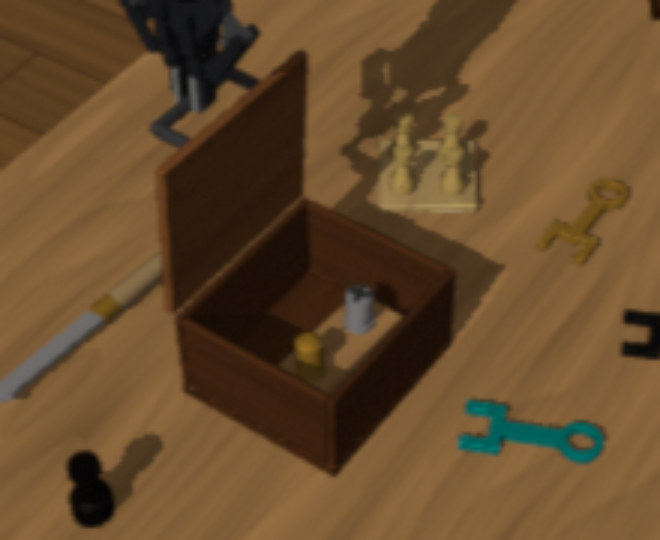

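The side crop shows the lid standing nearly vertical. Inside are the steel spur at (360,308) with dark prongs and the brass cone at (310,350). Releasing the bar and backing out over the lid's edge.

```bash
python3 -m pendant '{"offset":[[0,0,0],[0,0,0],[0,0,0],[0,-0.15,0],[0,-0.3,0],[0,-0.5,0],[0,-0.6,0],[0,-0.6,0]],"turn":[[0,0,0],[0,0,0],[0,0,0],[0,0,0],[0,0,0],[0,0,0],[0,0,0],[0,0,0]]}' 30 ; python3 -m pendant '{"offset":[[-0.2,0,0],[-0.5,0,0],[-0.75,0,0],[-0.95,0,0],[-1,0,0],[-1,0,0]],"turn":[[0,0,0],[0,0,0],[0,0,0],[0,0,0],[0,0,0],[0,0,0]]}' ; python3 - <<'E'
from h import *
rgb,d,cm=cam("top"); P=cloud(d,cm)
m=(P[:,:,2]>.16)&(np.abs(P[:,:,1])<.11)&(P[:,:,0]>.60)&(P[:,:,0]<.72)&(P[:,:,2]<.28); p=P[m]; print("lid pts",m.sum(),np.polyfit(p[:,2],p[:,0],1) if m.sum() else 0,p[:,2].max())
rgb,d,cm=cam("wrist"); save("w6.png",rgb); P=cloud(d,cm)
h=cv2.cvtColor(rgb,cv2.COLOR_RGB2HSV)
c=(P[:,:,2]>.05)&(P[:,:,2]<.1)&(P[:,:,0]>.49)&(P[:,:,0]<.62)&(np.abs(P[:,:,1]-.01)<.08)
n,l,s,ce=cv2.connectedComponentsWithStats(c.astype(np.uint8))
for i in range(1,n):
    if s[i,4]>60: print(i,s[i],ce[i].round(1),np.median(P[l==i],0).round(4),P[l==i].max(0).round(4),P[l==i].min(0).round(4),np.median(h[l==i],0))
o=manip.get_obs(); print(o["position"],o["grip_width"])
E
```

```text
clock: 20.75
position: [0.6744, 0.0037, 0.3326]
ee_rot: [0.709, -0.013, 0.018, -0.705]
ft_force: [1.0, 0.8, -0.6]
grip_width: 0.302
clock: 21.5
position: [0.4745, 0.0117, 0.3307]
ee_rot: [0.709, -0.013, 0.018, -0.705]
ft_force: [0.7, 0.4, -0.3]
grip_width: 0.297
lid pts 157 [-0.0170512   0.62858297] 0.2681433487549033
2 [315 120  23  24 419] [326.1 131.6] [0.5359 0.0458 0.0816] [0.5489 0.0571 0.0903] [0.5259 0.0325 0.0502] [ 19. 159. 195.]
5 [311 177  22  25 406] [321.7 189.6] [ 0.5306 -0.0225  0.0793] [ 0.5446 -0.0123  0.0895] [ 0.5204 -0.0367  0.05  ] [158.   4. 171.]
[0.47525002 0.01197299 0.33058676] 0.2972714767186994
```

View pics/w6.png

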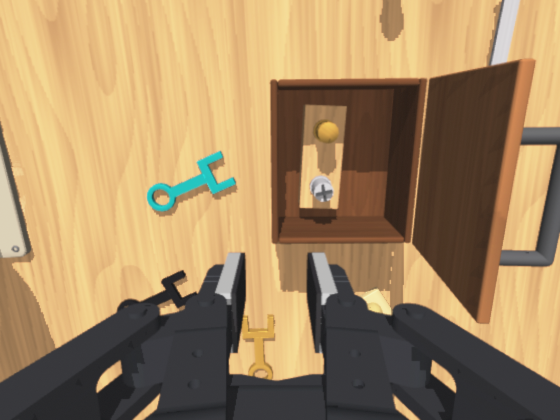

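The lid stands open by itself. The well shows the spur's cross prongs at (324,191) and the brass cone at (327,131). Computing the spur position and the finger envelope.

```bash
python3 - <<'E'
from h import *
rgb,d,cm=cam("wrist"); P=cloud(d,cm); o=manip.get_obs(); p=np.array(o["position"])
h=cv2.cvtColor(rgb,cv2.COLOR_RGB2HSV)
g=(h[:,:,1]<60)&(P[:,:,2]>.05)&(P[:,:,2]<.1); g[:160]=0; g[220:]=0; g[:,:300]=0; g[:,345:]=0
q=np.argwhere(g)[:,::-1]; print("spur px",q.mean(0),q.min(0),q.max(0))
a=onplane([(324,191),(327.5,131)],.087,cm); print("prongs/cone top",a.round(4),np.linalg.norm(a[0]-a[1]))
b=P[g&(P[:,:,2]>.074)]; print("top pts",len(b),b.mean(0).round(4),((b.max(0)+b.min(0))/2).round(4),b[:,2].max())
# envelope of fingers
R=Rn.from_quat(o["ee_rot"]).as_matrix(); L=(P-p)@R
f=(L[:,:,1]<0.0)&(d>0)&(d<.3)
for y in range(-110,-30,8):
    s=f&(L[:,:,1]*1000>=y)&(L[:,:,1]*1000<y+8); 
    if s.sum()>10: print(y,s.sum(),np.percentile(L[s][:,0],[1,99]).round(3),np.percentile(L[s][:,2],[1,99]).round(3))
E
```

```text
spur px [321.67258883 189.67005076] [311 177] [332 201]
prongs/cone top [[ 0.5324 -0.0219  0.087 ]
 [ 0.5368  0.0472  0.087 ]] 0.06923746699878668
top pts 303 [ 0.5317 -0.0242  0.0809] [ 0.5318 -0.025   0.0819] 0.0893645926643607
-110 7954 [-0.054  0.054] [-0.009  0.016]
-102 5677 [-0.05  0.05] [-0.013  0.015]
-94 9111 [-0.046  0.046] [-0.012  0.012]
-86 2492 [-0.043  0.043] [-0.008  0.012]
-78 1490 [-0.025  0.024] [-0.012  0.011]
-70 939 [-0.026  0.026] [-0.012  0.01 ]
-62 921 [-0.026  0.026] [-0.012  0.01 ]
-54 774 [-0.026  0.026] [-0.011  0.01 ]
-46 445 [-0.025  0.024] [-0.012  0.01 ]
-38 30 [-0.013  0.013] [-0.007  0.003]
```

```bash
python3 -c "
from h import *
go([.532,-.0235,.15],down(np.radians(-2.2)))"
```

```text
off [ 0.285  0.905 -0.163] turn [ 0.004 -0.006  0.008]
```

```bash
python3 -m pendant '{"offset":[[0.15,0.2,-0.1],[0.285,0.45,-0.163],[0.285,0.7,-0.163],[0.285,0.85,-0.163],[0.285,0.905,-0.163],[0.285,0.905,-0.163]],"turn":[[0,0,0],[0,0,0],[0,0,0],[0,0,0],[0,0,0],[0,0,0]]}' 45; python3 - <<'E'
from h import *
rgb,d,cm=cam("wrist"); P=cloud(d,cm)
h=cv2.cvtColor(rgb,cv2.COLOR_RGB2HSV); save("w7.png",rgb)
u,v=proj([[.532,-.0235,.087]],cm)[0].astype(int); print(u,v)
g=(P[:,:,2]>.068)&(P[:,:,2]<.1)&(np.hypot(P[:,:,0]-.532,P[:,:,1]+.0235)<.03)&(h[:,:,1]<80)
b=P[g]; q=np.argwhere(g)[:,::-1]; print(g.sum(),q.mean(0) if len(q) else 0,b.mean(0),b.min(0),b.max(0)) 
go([.532,-.0235,.022],down(np.radians(-2.2)))
E
```

```text
clock: 22.4
position: [0.5322, -0.0233, 0.1499]
ee_rot: [0.708, -0.013, 0.017, -0.706]
ft_force: [0.8, 0.6, 1.1]
grip_width: 0.448
274 207
952 [275.19957983 204.67121849] [ 0.53227236 -0.02359996  0.08027725] [ 0.52067734 -0.03695837  0.06809875] [ 0.54414357 -0.0131976   0.08910342]
off [-0.008  0.644  0.001] turn [ 0.004 -0.006  0.009]
```

View pics/w7.png

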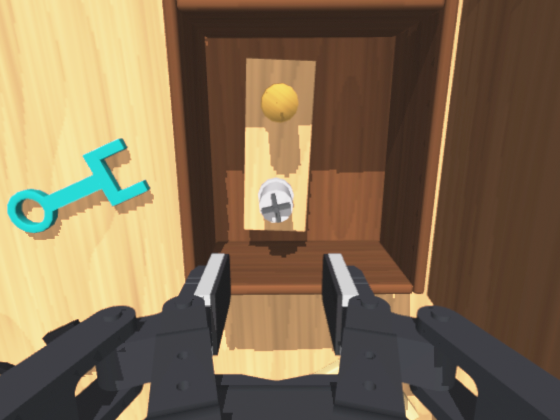

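The wrist view shows the spur, cross prongs at (276,205), centred between the fingers. The measured centre (0.532,-0.024) agrees. This was the 12th and last picture. Descending and gripping.

```bash
python3 -m pendant '{"offset":[[0,0.15,0],[0,0.3,0],[0,0.45,0],[0,0.55,0],[0,0.6,0],[0,0.64,0],[0,0.64,0]],"turn":[[0,0,0],[0,0,0],[0,0,0],[0,0,0],[0,0,0],[0,0,0],[0,0,0]]}' && python3 -m pendant '{"offset":[[0,0,0],[0,0,0],[0,0,0],[0,0,0],[0,0,0]],"turn":[[0,0,0],[0,0,0],[0,0,0],[0,0,0],[0,0,0]]}' 0 60
```

```text
clock: 23.32
position: [0.5338, -0.0237, 0.023]
ee_rot: [0.708, -0.013, 0.018, -0.706]
ft_force: [0.0, -0.1, 0.1]
grip_width: 0.45
clock: 23.95
position: [0.5343, -0.0237, 0.0238]
ee_rot: [0.708, -0.012, 0.018, -0.706]
ft_force: [-1.3, 0.1, 6.8]
grip_width: 0.253
```

```bash
python3 -m pendant '{"offset":[[0,-0.03,0],[0,-0.07,0],[0,-0.12,0],[0,-0.18,0],[0,-0.26,0],[0,-0.36,0],[0,-0.48,0],[0,-0.6,0],[0,-0.7,0],[0,-0.7,0]],"turn":[[0,0,0],[0,0,0],[0,0,0],[0,0,0],[0,0,0],[0,0,0],[0,0,0],[0,0,0],[0,0,0],[0,0,0]]}'; python3 - <<'E'
from h import *
rgb,d,cm=cam("wrist"); P=cloud(d,cm); o=manip.get_obs(); p=np.array(o["position"]); R=Rn.from_quat(o["ee_rot"]).as_matrix(); L=(P-p)@R
s=(np.abs(L[:,:,0])<.008)&(L[:,:,1]<0.02)&(L[:,:,1]>-.08)&(d>0)&(np.abs(L[:,:,2])<.03)
for y in range(-70,20,10):
    k=s&(L[:,:,1]*1000>=y)&(L[:,:,1]*1000<y+10)
    if k.sum()>5: print(y,k.sum(),L[k].mean(0).round(4))
go([.4737,.2912,.17],down())
rgb,d,cm=cam("top"); P=cloud(d,cm); h=cv2.cvtColor(rgb,cv2.COLOR_RGB2HSV)
w=((h[:,:,1]<70)&(h[:,:,2]>150)); w[:200]=0;w[290:]=0;w[:,:130]=0;w[:,205:]=0
q=np.argwhere(w)[:,::-1]; print(cv2.minEnclosingCircle((onplane(q,.012,cm)[:,:2]*1000).astype(np.float32)))
E
```

```text
clock: 25.2
position: [0.5342, -0.0231, 0.1658]
ee_rot: [0.708, -0.011, 0.019, -0.706]
ft_force: [-0.2, -0.2, -0.9]
grip_width: 0.255
-70 887 [ 0.0002 -0.0627 -0.0006]
-60 1704 [ 0.0001 -0.0562  0.002 ]
-50 394 [ 0.0001 -0.0452  0.0094]
-40 319 [-0.0001 -0.0351  0.0094]
-30 411 [ 0.0001 -0.0259  0.0106]
-10 27 [-0.     -0.0013  0.006 ]
0 84 [0.0001 0.004  0.0052]
off [-0.365 -0.037  1.558] turn [ 0.005 -0.054  0.012]
((473.7794494628906, 291.2035827636719), 54.48060607910156)
```

The spur is held; its surfaces line up with the tool axis to about 2 mm. Moving over the light in two steps.

```bash
python3 -m pendant '{"offset":[[0,0,0.1],[-0.05,0,0.25],[-0.12,0,0.45],[-0.18,0,0.65],[-0.22,0,0.85],[-0.25,0,1],[-0.25,0,1]],"turn":[[0,0,0],[0,-0.02,0],[0,-0.05,0.01],[0,-0.05,0.01],[0,-0.05,0.01],[0,-0.05,0.01],[0,-0.05,0.01]]}'; python3 -c "
from h import *
go([.4737,.2925,.105],down())"
```

```text
clock: 26.18
position: [0.4901, 0.1813, 0.1617]
ee_rot: [0.708, -0.0, -0.001, -0.706]
ft_force: [-0.5, -0.7, -1.1]
grip_width: 0.255
off [-0.081  0.282  0.557] turn [ 0.003  0.001 -0.002]
```

```bash
python3 -m pendant '{"offset":[[-0.03,0.03,0.15],[-0.06,0.1,0.32],[-0.08,0.18,0.48],[-0.081,0.25,0.557],[-0.081,0.282,0.557],[-0.081,0.282,0.557],[-0.081,0.282,0.557]],"turn":[[0,0,0],[0,0,0],[0,0,0],[0,0,0],[0,0,0],[0,0,0],[0,0,0]]}'; python3 - <<'E'
from h import *
o=manip.get_obs(); print(np.round(o["position"],4))
rgb,d,cm=cam("side"); P=cloud(d,cm); h=cv2.cvtColor(rgb,cv2.COLOR_RGB2HSV)
r=np.hypot(P[:,:,0]-.4737,P[:,:,1]-.2912)
s=(r<.02)&(P[:,:,2]>.06)&(P[:,:,2]<.2)
for z in range(80,200,8):
    k=s&(P[:,:,2]*1000>=z)&(P[:,:,2]*1000<z+8)
    if k.sum()>2: print(z,k.sum(),np.median(P[k],0).round(4),np.median(rgb[k],0))
m=(np.abs(P[:,:,1])<.09)&(P[:,:,0]>.59)&(P[:,:,0]<.70)&(P[:,:,2]>.13)&(P[:,:,2]<.262); p=P[m&(h[:,:,1]>100)]; print("lid",len(p),np.polyfit(p[:,2],p[:,0],1))
rgb,d,cm=cam("top"); P=cloud(d,cm); h=cv2.cvtColor(rgb,cv2.COLOR_RGB2HSV)
for n,(x,y,rr) in dict(rook=(.60,.236,.04),call=(.437,-.29,.08),cone=(.536,.045,.02)).items():
    k=(np.hypot(P[:,:,0]-x,P[:,:,1]-y)<rr)&(P[:,:,2]>(.05 if n!="call" else .004)); print(n,k.sum(),P[k].mean(0).round(3) if k.any() else 0,P[k][:,2].max() if k.any() else 0)
E
```

```text
clock: 27.05
position: [0.4744, 0.2913, 0.1054]
ee_rot: [0.708, -0.0, -0.0, -0.706]
ft_force: [0.2, -0.1, -1.0]
grip_width: 0.256
[0.4744 0.2913 0.1054]
96 10 [0.469  0.296  0.1014] [104.   96.5  92.5]
104 16 [0.4705 0.297  0.109 ] [102.5  98.5  88.5]
112 8 [0.4703 0.2968 0.1146] [103.5 100.5  96.5]
120 6 [0.4654 0.2965 0.1258] [90.5 87.  76. ]
128 34 [0.4692 0.3011 0.1305] [109.  102.5  99. ]
136 12 [0.4731 0.302  0.1392] [111.5 109.  108. ]
144 29 [0.4719 0.3019 0.1484] [95. 93. 88.]
152 32 [0.471  0.3016 0.1558] [91.  91.  88.5]
160 57 [0.4782 0.2981 0.1625] [61. 59. 59.]
168 31 [0.4819 0.2995 0.1715] [47. 45. 45.]
176 24 [0.4875 0.2965 0.18  ] [18.  18.5 18.5]
184 19 [0.4885 0.2945 0.1891] [12. 13. 14.]
192 21 [0.4587 0.2921 0.1938] [11. 11. 12.]Traceback (most recent call last):
  File "<stdin>", line 9, in <module>
    raise TypeError("expected non-empty vector for x")
TypeError: expected non-empty vector for x
```

```bash
python3 - <<'E'
from h import *
rgb,d,cm=cam("top"); P=cloud(d,cm)
m=(np.abs(P[:,:,1])<.09)&(P[:,:,0]>.59)&(P[:,:,0]<.72)&(P[:,:,2]>.13)&(P[:,:,2]<.3); p=P[m]; print("lid",len(p),p.mean(0).round(3),p.max(0).round(3),p.min(0).round(3))
t=p[p[:,2]>.25]; print("top edge",len(t),t.mean(0).round(3))
for n,(x,y,rr) in dict(rook=(.60,.236,.04),call=(.437,-.29,.08),cone=(.536,.045,.02)).items():
    k=(np.hypot(P[:,:,0]-x,P[:,:,1]-y)<rr)&(P[:,:,2]>(.05 if n!="call" else .006)); print(n,k.sum(),P[k].mean(0).round(3),P[k][:,2].max().round(3))
o=manip.get_obs(); print(o["clock"],np.round(o["position"],4),np.abs(o["joint_velocities"]).max(),o["grip_width"])
E
```

```text
lid 2140 [0.636 0.003 0.226] [0.68 0.09 0.27] [ 0.62  -0.085  0.13 ]
top edge 1047 [0.644 0.005 0.26 ]
rook 110 [0.621 0.243 0.065] 0.071
call 547 [ 0.436 -0.289  0.011] 0.018
cone 112 [0.535 0.047 0.077] 0.09
27.15 [0.4743 0.2918 0.1056] 0.005197253057841809 0.2570109465040001
```

Everything checks out: lid vertical with its top edge at z≈0.27, calliper flat on the bench, cone and rook in place, and the spur steady. Handing in.

```bash
python3 -c "
from workcell import manip
print(manip.hand_in())"
```

```text
the job is handed in; nothing more can be done
None
```

I did the steps in the order asked and handed the job in at about 27 s; no verdict is reported.

- **Calliper:** I lifted the brass calliper off its peg with the lid shut. It now lies flat on the bench at about (0.436, -0.289).
- **Lid:** I swung it up by the handle and it stands by itself at roughly 1.5 rad, with its top edge at z≈0.27.
- **Spur centre:** I drew it straight up out of its socket and hold it pronged end up over the light. The TCP is at (0.474, 0.292) and the light's centre at (0.474, 0.291). The spur spans about z 0.095 to 0.168, so its geometric middle is about 0.13 m and its grip point about 0.147 m, either side of the 14 cm asked for.
- **Left alone:** The last top view shows the cone still in its socket. The rook was found standing where the first views showed it. I did not check the gouge again at the end, but the arm never went near it.

**Disagreements and failed checks:**
- **Finger length:** The real finger tips sit about 35 mm (by touch) to 44 mm (by camera) behind the stated TCP. My first grasp therefore closed just above the calliper without effect. I measured the offset in two views and by touch, then worked with it.
- **Lid angle:** The final lid fit from the side camera failed because it returned no points there. I checked the lid from the top camera instead.

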